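# Shut the seed chest and shoot its barrel bolt

### The job

Shut the flap of the pine bird-seed chest, then bolt it: lift the bolt's knobbed handle out of the notch it lies in, slide the bolt through the keeper on the flap as far as its slot goes, and lay the handle down in the notch at that end. Feel for the end of the slot and do not ram the bolt into it, for the barrel is only screwed into soft pine, and leave the things standing around the chest where they are.

Things in the scene. Friction and masses are not known exactly. Their poses are not given: they have to be found in the camera images.
- chest: Low pine chest, fixed to the bench, 236 mm (its x) by 400 mm (its y) by 120 mm high. Origin: centre of its underside; z up. The +y half of its flat top, y = 0 to 202 mm, is a fixed board carrying a steel barrel bolt; the -y half is the hinged flap. The bolt's axis is parallel to the chest's y, at x = +20 mm and 16 mm above the top face.
- back_notch (a point): Point on the bolt's axis in the middle of the back notch (chest x 20, y 92, z 136 mm; chest axes). Two steel barrel halves, 26 mm wide, 29 high, hold the bolt; each has a notch 11 mm wide in the -x side of the slot, right at the slot's end, for the 8 mm stem. The front notch is 40 to 62 mm from this one towards -y, unlisted, different each time; its far wall, the slot's end, stops the stem firmly.
- flap (a joint): Angle of the flap, rad: 0 shut (flush with the board), 0.35 to 0.75 at the start, grows as it opens. The flap is a 15 mm pine board, 195 mm long and 236 mm wide, hinged along the chest's x on the -y edge of the chest (y = -200 mm, z = 120 mm); its free edge is at the seam y = 0. Stiff hinges: it stays where it is left, and 1 to 4 N down near its middle shuts it.
- flap_edge (a point): Middle of the flap's free upper edge, 197 mm from the hinge line, on the flap's upper face. Axes are the flap's (the chest's when shut).
- keeper (a point): Centre of the steel keeper, a staple on the flap that the bolt passes through: opening 23 mm wide and 27 mm high, 16 mm deep along the bolt, 33 mm tall in all, 58 mm wide over its feet. With the flap shut it lies on the bolt's axis, at chest y = -14 mm.
- bolt (a joint): Travel of the bolt, m: about 0 drawn back (stem in the back notch), grows as it slides towards chest -y through the keeper; 0.040 to 0.062 (unknown beforehand) with the stem in the middle of the front notch. The bolt is a 16 mm round rod with a round nose; sliding takes about 4 N. It can slide only with the handle lifted.
- handle (a joint): Lift of the handle about the bolt's axis, rad: 0 lying in a notch (stem 72 degrees from vertical, leaning to the chest's -x), 1.26 upright, 1.35 its limit. Between the notches the stem cannot drop below about 0.65, where it rests on the side of the slot. Let go, it falls by its own weight (50 g) towards 0.
- knob (a point): Centre of the steel ball, 20 mm in diameter, on the end of the handle, 52 mm from the bolt's axis. At the start it lies 32 mm above the chest's top, 49 mm to the chest's -x side of the bolt's axis. It turns with the handle and travels with the bolt; between two flat pads closed along the bolt it can turn.
- bolt_nose (a point): Tip of the bolt, on its axis, 80 mm from the handle's stem towards chest -y; 12 mm short of the seam at the start. Axes are the chest's.
- spray_bottle: Bystander: green plastic spray bottle, 76 mm in diameter, 209 mm high; origin at the centre of its underside.
- jar: Bystander: glass preserving jar with clamp lid, 90 mm in diameter, 124 mm high; origin at the centre of its underside.
- bowl: Bystander: white ceramic bowl, 130 mm in diameter, 55 mm high; origin at the centre of its underside.
- feeder: Bystander: upright aluminium bird-feeder tube with a twist cap, 68 mm in diameter at the foot, 199 mm high, perches 56 mm out; origin at the centre of its underside.

How it is judged:
On the way, in this order (a step that is already met when the one before it is completed fails the run):
1. the flap is shut while the bolt is still drawn back (value of joint flap below 0.02 rad and value of joint bolt below 0.01 m), for 0.2 s.
2. the handle is lifted out of its notch and the bolt slid across (value of joint handle above 0.5 rad and value of joint bolt above 0.03 m and value of joint flap below 0.02 rad), for 0.05 s.
At the end, for the whole second after the job is handed in: The flap is shut (within 0.02 rad), the bolt is across through the keeper (36 mm or more from where it began) and its handle lies at rest down in the front notch (within 0.12 rad of fully down) (value of joint flap below 0.02 rad and value of joint bolt above 0.036 m and value of joint handle below 0.12 rad and velocity of joint handle below 0.05 rad/s); the robot touches nothing.
It fails at once if the bolt is rammed: the handle's stem presses on the front end of the slot with more than 30 N (contact force between handle_c0 and barrel_front_c0 above 30 N).
It fails at once if one of the things standing around the chest is moved by more than 20 mm (distance of any of spray_bottle, jar, bowl, feeder from where it was at the start of the episode above 0.02 m).
It also fails if it takes over 51 s, if anything falls off the work surface, if the arm or the gripper's body presses on something with over 40 N, if the wrist force passes 120 N, or if a joint passes its speed limit or range.

### The arm

A 6-joint arm with a two-finger parallel gripper is mounted at the origin on the work surface. World frame = base frame: x ahead of the robot, y to its left, z up, the work surface at z = 0. Lengths are in m, angles in rad, forces in N, time in s.
With the tool pointing down it reaches from about 0.275 to 0.725 m from the base axis. Payload 5.6 kg.
Tool frame: the origin (TCP) lies on the centre line of the jaws, within the pads' length; the fingertips stand 8 mm ahead of it and the grasp point (between the pads) lies 11 mm behind it (arm.finger_overhang is the distance from the TCP to the fingertips, in m); z points along the fingers, y is the direction in which the jaws open and shut (so a half turn about z gives the same grasp; the last joint's range is limited). The gripper opens to 85 mm and grips with 20 to 120 N. Pads are 22 mm wide; open, the fingers measure 114 mm over their backs; the gripper's body (76 mm by 85 mm) begins 54 mm behind the grasp point. The pads swing forward as they close: fully open they stand 13 mm farther back than shut.
Start: joints at [1.438, 0.255, 0.108, 0, -1.424, -0.285], TCP at [0.223, 0.503, 0.239] pointing down, gripper open.
Joint ranges: [-2.95, 2.95], [-1.21, 1.97], [-1.09, 1.5], [-2.87, 1.71], [-2.94, -0.07], [-3.05, 3.05]. Speed limits (rad/s): [2.57, 2.57, 3.14, 3.14, 3.14, 3.14].

### API

Orientations are given as a 3x3 rotation matrix whose columns are the frame's x, y, z axes.
In Python, from station import state, optics, arm, nets gives the robot as it stands.
- The arm moves only by the tool drive_tool, never from a script. Its argument "rows" is a list of rows, each a list of 3 entries, a list of its own where there are three numbers: the turn, a rotation vector about the world's x, y, z as a fraction of full scale, then the shift along the world's x, y, z as a fraction of full scale, then the closure, from -1 (fully open) to 1 (shut), so that 0 is half open. In form: [[[wx, wy, wz], [dx, dy, dz], jaw], ...]. A call has exactly 10 rows; each row is the pose to reach, as a shift and turn from the pose measured when the call began; what a row does not reach only later rows make up. Full scale, the value 1, is 10 cm for a shift and 90 degrees for a turn. A row lasts 1/8 s, in which the tool goes at most 62.5 mm and 10.7 degrees, less where a joint would pass 70% of its speed; a pose out of reach is approached as far as the arm can. A call with a number of a shift or a turn outside -1 to 1 is refused whole. A call with a gripper value outside its range is refused whole. The fingers move at their own pace and stop on an object; "squeeze" is the grip in N (left out, the last holds). Time passes only in rows, so rows that repeat a pose let the fingers close, or fill a call up. It gives the time, the measured TCP pose, the force and the opening at its end, in the units of the state.
- state(): the state, without advancing time (a new reading comes with each control period).
- optics.read_camera(name): name is "scene" or "top" or "wrist"; returns a dict with "img" (384x512x3 uint8, blue, green, red), "K" (3x3 intrinsics, pixels), "R" (3x3) and "t" (3): a world point X has camera coordinates R X + t. Camera axes: x right, y down, z forward; pixel columns grow to the right and rows downward; lengths in m; the calibration is good to about 2 mm. The wrist camera is an equidistant fisheye: a pixel r from the principal point sees the ray r / f radians off the axis. A picture is of the moment at which its call begins. There is no depth.
- arm.job_done(): hands the job in, once; it reports no verdict.
Trained networks look in a picture, given as the dict that the camera call returned (one of the last four; its "shot" number tells which), for a name from the list of things; names that differ only in an ending like _2 or _b are one class to them, and where a whole thing is asked for, a point or a joint stands for the part that bears it (a point fixed in the world has none). Each returns a list of dicts, best first, with "score" (0 to 1); they miss things now and then, are a little off and sometimes report something else, mostly with a low value. They report only what shows in the picture. A call takes as long as a camera call.
- nets.masks_of(name, picture): "pixels" (384x512 bool, what is visible of it) and "rect" ([left, top, right, bottom] in pixels, round what is visible of it).
The state is a dict: "clock": time; "q": joint angles; "joint_velocities": joint speeds; "tau": joint torques, N m; "tcp_pos": TCP position; "ee_rot": TCP orientation; "wrist_force": force on the tool from outside, world axes, zero at the start; "torque": the same for the moment, N m; "gripper_width": finger opening in m.
Only numpy, scipy, OpenCV 4.12 (cv2) and the standard library are available. Lean on these libraries where they do the work, as an engineer would, in place of code of your own. Each camera call takes 0.05 s, during which the arm holds its last target. There are 200 camera calls.

## Working session

There is one attempt and no reset: what is moved stays moved. The work goes in short steps, Python scripts to look and compute and a tool call to move; the robot and the scene stay as the last step left them, time stands still between calls to the robot, and variables do not carry over. Pictures are saved under pics/ and viewed, about 8 in all and at most 12, crops included, and the job is handed in when it is done.

Besides the shell and the picture viewer there is one more tool, called after ">>>" as name(argument=value, ...), one argument or row to a line, values as JSON. drive_tool: Moves the arm, as the interface text tells. Shift numbers are shares of 10 cm and turn numbers shares of 90 degrees, none past 1 either way. Its arguments: {"type":"object","properties":{"rows":{"type":"array","items":{"type":"array"}},"squeeze":{"type":"number"}},"required":["rows"]}

```bash
ls; mkdir -p pics
cat > h.py <<'E'
import numpy as np, cv2
from station import state, optics, arm, nets
def proj(c,X):
    p=(c["R"]@np.atleast_2d(X).T).T+c["t"]; u=(c["K"]@p.T).T; return u[:,:2]/u[:,2:]
def ray(c,uv):
    d=c["R"].T@np.linalg.inv(c["K"])@np.array([uv[0],uv[1],1.]); return -c["R"].T@c["t"],d/np.linalg.norm(d)
def atz(c,uv,z):
    o,d=ray(c,uv); return o+d*(z-o[2])/d[2]
def tri(a,ua,b,ub):
    o1,d1=ray(a,ua);o2,d2=ray(b,ub)
    s=np.linalg.lstsq(np.c_[d1,-d2],o2-o1,rcond=None)[0]
    return (o1+s[0]*d1+o2+s[1]*d2)/2, np.linalg.norm(o1+s[0]*d1-o2-s[1]*d2)
E
python3 - <<'E'
from h import *
s=state();print(s["clock"],s["tcp_pos"],s["ee_rot"].round(3) if hasattr(s["ee_rot"],'round') else s["ee_rot"])
P={n:optics.read_camera(n) for n in("scene","top")}
for n,c in P.items():
    cv2.imwrite(f"pics/{n}0.png",c["img"]); print(n,(-c["R"].T@c["t"]).round(3),c["K"][0,0])
    for k in("chest","flap","keeper","bolt","knob","spray_bottle","jar","bowl","feeder"):
        for m in nets.masks_of(k,c)[:1]:
            ys,xs=np.nonzero(m["pixels"]);print(k,round(m["score"],2),m["rect"],xs.mean().round(1),ys.mean().round(1))
import pickle;pickle.dump(P,open("p0.pkl","wb"))
E
```

```text
pics
0.0 [0.22290645 0.50227317 0.23841066] [[ 0.914 -0.406 -0.001]
 [-0.406 -0.914 -0.002]
 [ 0.     0.002 -1.   ]]
scene [ 1.209 -0.305  0.779] 389.2306717023681
chest 0.9 [136.7, 148.5, 319.4, 301.7] 221.9 217.0
flap 0.69 [247.8, 164.1, 262.9, 184.4] 250.8 169.5
keeper 0.87 [135.2, 160.1, 250.9, 269.8] 192.9 211.3
bolt 0.46 [241.0, 165.4, 280.6, 196.8] 257.1 177.4
knob 0.44 [246.0, 164.6, 265.9, 182.6] 253.1 172.5
spray_bottle 0.74 [309.3, 131.7, 336.6, 201.3] 323.0 164.9
jar 0.73 [111.9, 247.4, 160.6, 305.2] 137.2 273.9
bowl 0.58 [269.1, 230.0, 325.9, 275.6] 297.4 254.4
feeder 0.87 [285.2, 130.9, 304.2, 175.4] 295.3 152.3
top [0.453 0.049 1.472] 462.78807674679354
chest 0.59 [197.2, 152.3, 352.1, 262.8] 275.7 207.0
flap 0.75 [275.0, 152.4, 351.4, 244.3] 311.6 198.8
keeper 0.77 [272.0, 155.7, 355.2, 244.1] 311.7 198.8
bolt 0.49 [227.2, 200.3, 269.5, 226.7] 245.4 210.3
knob 0.65 [241.6, 202.3, 246.8, 227.8] 244.7 214.8
spray_bottle 0.61 [161.4, 202.1, 189.8, 232.5] 175.1 214.9
jar 0.57 [342.5, 164.0, 378.2, 198.1] 360.4 183.1
bowl 0.78 [223.5, 128.6, 263.5, 170.6] 242.7 150.1
feeder 0.98 [178.2, 225.0, 209.5, 249.0] 192.0 237.0
```

Run:
```python
import pickle,cv2
P=pickle.load(open("p0.pkl","rb"))
cv2.imwrite("pics/t1.png",cv2.resize(P["top"]["img"][115:275,150:390],None,fx=3.3,fy=3.3,interpolation=cv2.INTER_CUBIC))
cv2.imwrite("pics/s1.png",cv2.resize(P["scene"]["img"][120:310,100:350],None,fx=3.1,fy=3.1,interpolation=cv2.INTER_CUBIC))
```

```text
(no output)
```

View pics/t1.png

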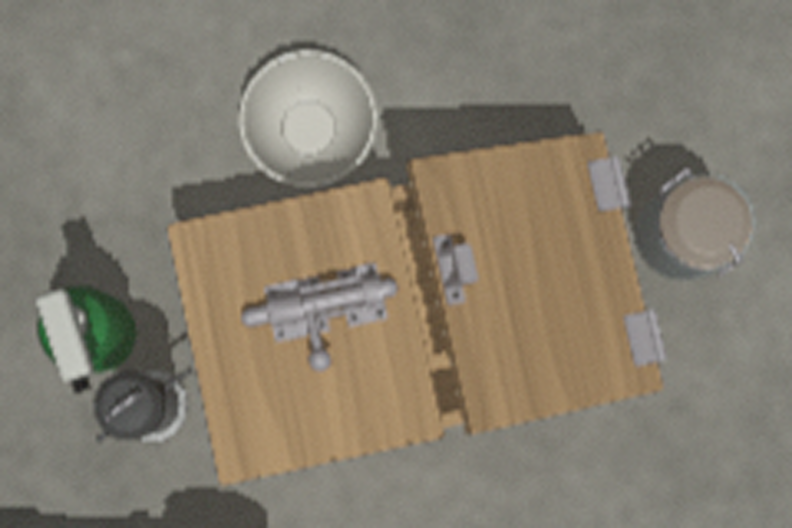

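View pics/s1.png

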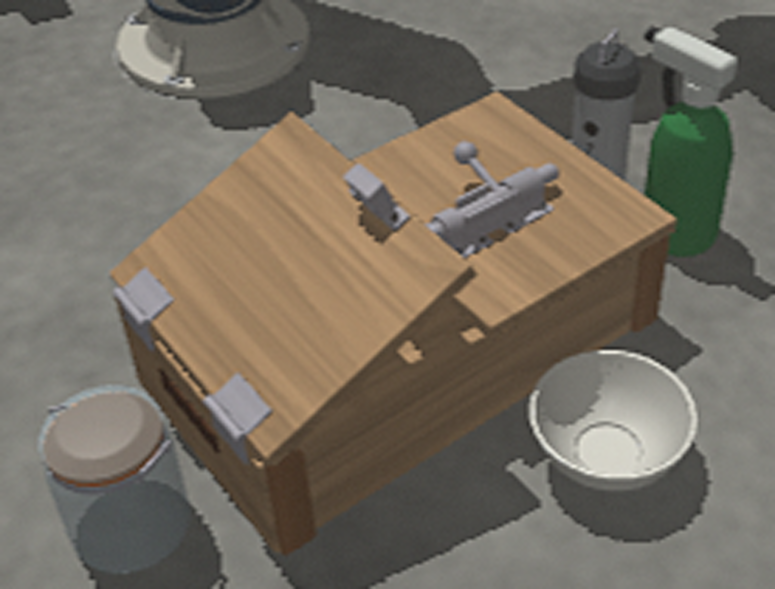

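The top view shows the board at left and the raised flap at right. The knob is at crop (319,361), the keeper at (455,268), and the feeder and bottle stand at the +y end. The scene view agrees. I'll fit the chest pose and flap angle from the corners.

```bash
cat > fit.py <<'E'
from h import *
import pickle
from scipy.optimize import least_squares
P=pickle.load(open("p0.pkl","rb"))
def ch(p,X): # chest->world
    c,s=np.cos(p[2]),np.sin(p[2]); return np.array([p[0]+c*X[0]-s*X[1],p[1]+s*X[0]+c*X[1],X[2]])
def fl(p,x,l,h=0): a=p[3]; return ch(p,[x,-.2+l*np.cos(a)-h*np.sin(a),.12+l*np.sin(a)+h*np.cos(a)])
def t(u,v): return np.array([u/3.3+150,v/3.3+115])-.35
def s(u,v): return np.array([u/3.1+100,v/3.1+120])-.35
B=[(t(170,225),"top",(.118,.202,.12)),(t(222,483),"top",(-.118,.202,.12)),(t(388,180),"top",(.118,0,.12)),(t(319,361),"top",(-.029,.092,.152)),
(s(497,92),"scene",(-.118,.202,.12)),(s(677,225),"scene",(.118,.202,.12)),(s(490,325),"scene",(.118,0,.12)),(s(466,153),"scene",(-.029,.092,.152))]
F=[(t(413,160),"top",.118,.197),(t(467,433),"top",-.118,.197),(s(292,113),"scene",-.118,.197),(s(473,270),"scene",.118,.197),(s(110,275),"scene",-.118,0),(s(268,455),"scene",.118,0),(t(661,390),"top",-.118,0)]
def r(p): return np.concatenate([proj(P[n],ch(p,X))[0]-u for u,n,X in B]+[proj(P[n],fl(p,x,l))[0]-u for u,n,x,l in F])
if __name__=="__main__":
    q=least_squares(r,[.5,0,.2,.5],loss="soft_l1"); p=q.x; print(p.round(4)); print(r(p).reshape(-1,2).round(1).tolist())
    np.save("p.npy",p)
    for n,X in dict(knob=(-.029,.092,.152),axis=(.02,.092,.136),keeper=(.02,-.014,.136),seam=(0,0,.12)).items(): print(n,ch(p,X).round(4))
    print("edge",fl(p,0,.197).round(4),"keeper top",fl(p,.02,.186,.033).round(4))
    print("knob tri",tri(P["top"],t(319,361),P["scene"],s(466,153)))
    for n,ut,us,z in(("feeder",(130,405),(605,60),.19),("bottle",(95,330),(690,60),.2)): print(n,atz(P["top"],t(*ut),z).round(3),atz(P["scene"],s(*us),z).round(3))
E
python3 fit.py
```

```text
[ 0.5429 -0.0148  0.1828  0.3772]
[[-0.7, -0.1], [-0.4, 1.0], [0.3, -0.6], [0.8, -0.5], [0.7, -0.6], [0.8, -2.1], [0.6, 0.9], [0.1, 0.2], [-0.7, 0.2], [1.2, 0.7], [0.9, -0.0], [0.5, -0.8], [-1.2, -0.6], [-1.6, 2.0], [2.1, 0.1]]
knob [0.4977 0.0704 0.152 ]
axis [0.5459 0.0793 0.136 ]
keeper [ 0.5651 -0.0249  0.136 ]
seam [ 0.5429 -0.0148  0.12  ]
edge [ 0.546  -0.0313  0.1926] keeper top [ 0.5697 -0.0497  0.2192]
knob tri (array([0.4959243 , 0.07203271, 0.15081513]), np.float64(0.0017291292102987502))
feeder [0.463 0.231 0.19 ] [0.48  0.217 0.19 ]
bottle [0.525 0.258 0.2  ] [0.527 0.273 0.2  ]
```

>>> drive_tool(
  rows=[
    [[0,0,0.05],[0.03,-0.1,0.03],1],
    [[0,0,0.1],[0.06,-0.2,0.06],1],
    [[0,0,0.15],[0.09,-0.3,0.09],1],
    [[0,0,0.2],[0.12,-0.45,0.12],1],
    [[0,0,0.25],[0.15,-0.6,0.15],1],
    [[0,0,0.3],[0.18,-0.75,0.18],1],
    [[0,0,0.35],[0.21,-0.9,0.2],1],
    [[0,0,0.382],[0.24,-1,0.2],1],
    [[0,0,0.382],[0.27,-1,0.2],1],
    [[0,0,0.382],[0.3,-1,0.2],1],
  ],
  squeeze=25,
)

```text
clock: 2.25
tcp_pos: [0.2533, 0.403, 0.2593]
ee_rot: [[0.984, 0.18, 0.0], [0.18, -0.984, 0.0], [0.0, -0.0, -1.0]]
wrist_force: [0.6, 0.4, -0.4]
gripper_width: -0.0002
```

>>> drive_tool(
  rows=[
    [[0,0,0],[0.03,-0.12,0],1],
    [[0,0,0],[0.06,-0.24,0],1],
    [[0,0,0],[0.09,-0.36,0],1],
    [[0,0,0],[0.12,-0.48,0],1],
    [[0,0,0],[0.15,-0.6,0],1],
    [[0,0,0],[0.18,-0.72,0],1],
    [[0,0,0],[0.21,-0.84,0],1],
    [[0,0,0],[0.24,-0.96,0],1],
    [[0,0,0],[0.27,-1,0],1],
    [[0,0,0],[0.3,-1,0],1],
  ],
)

```text
clock: 3.5
tcp_pos: [0.2836, 0.3029, 0.2594]
ee_rot: [[0.984, 0.18, 0.0], [0.18, -0.984, 0.0], [0.0, -0.0, -1.0]]
wrist_force: [-0.3, -0.2, -0.5]
gripper_width: -0.0001
```

>>> drive_tool(
  rows=[
    [[0,0,0],[0.03,-0.12,0],1],
    [[0,0,0],[0.06,-0.24,0],1],
    [[0,0,0],[0.09,-0.36,0],1],
    [[0,0,0],[0.12,-0.48,0],1],
    [[0,0,0],[0.15,-0.6,0],1],
    [[0,0,0],[0.18,-0.72,0],1],
    [[0,0,0],[0.21,-0.84,0],1],
    [[0,0,0],[0.24,-0.96,0],1],
    [[0,0,0],[0.27,-1,0],1],
    [[0,0,0],[0.3,-1,0],1],
  ],
)

```text
clock: 4.75
tcp_pos: [0.3138, 0.2027, 0.2594]
ee_rot: [[0.984, 0.18, 0.0], [0.18, -0.984, 0.001], [0.0, -0.001, -1.0]]
wrist_force: [-0.0, -0.4, -0.5]
gripper_width: -0.0004
```

>>> drive_tool(
  rows=[
    [[0,0,0],[0.03,-0.12,0],1],
    [[0,0,0],[0.06,-0.24,0],1],
    [[0,0,0],[0.1,-0.36,0],1],
    [[0,0,0],[0.15,-0.48,0],1],
    [[0,0,0],[0.2,-0.6,0],1],
    [[0,0,0],[0.28,-0.72,0],1],
    [[0,0,0],[0.36,-0.84,0],1],
    [[0,0,0],[0.44,-0.96,0],1],
    [[0,0,0],[0.52,-1,0],1],
    [[0,0,0],[0.6,-1,0],1],
  ],
)

```text
clock: 6.0
tcp_pos: [0.3744, 0.1025, 0.2594]
ee_rot: [[0.984, 0.179, 0.0], [0.179, -0.984, 0.001], [0.0, -0.001, -1.0]]
wrist_force: [-0.0, 0.4, 0.3]
gripper_width: -0.0003
```

>>> drive_tool(
  rows=[
    [[0,0,0],[0.1,-0.12,0],1],
    [[0,0,0],[0.2,-0.24,0],1],
    [[0,0,0],[0.3,-0.36,0],1],
    [[0,0,0],[0.4,-0.48,0],1],
    [[0,0,0],[0.5,-0.6,0],1],
    [[0,0,0],[0.6,-0.72,0],1],
    [[0,0,0],[0.7,-0.84,0],1],
    [[0,0,0],[0.8,-0.96,0],1],
    [[0,0,0],[0.9,-1,0],1],
    [[0,0,0],[1,-1,0],1],
  ],
)

```text
clock: 7.25
tcp_pos: [0.4751, 0.0023, 0.2594]
ee_rot: [[0.984, 0.178, 0.0], [0.178, -0.984, 0.001], [0.001, -0.001, -1.0]]
wrist_force: [-0.2, 0.1, 0.4]
gripper_width: 0.0002
```

>>> drive_tool(
  rows=[
    [[0,0,0],[0.03,-0.12,0],1],
    [[0,0,0],[0.06,-0.24,0],1],
    [[0,0,0],[0.1,-0.36,0],1],
    [[0,0,0],[0.15,-0.5,0],1],
    [[0,0,0],[0.17,-0.68,0],1],
    [[0,0,0],[0.17,-0.68,-0.1],1],
    [[0,0,0],[0.17,-0.68,-0.25],1],
    [[0,0,0],[0.17,-0.68,-0.4],1],
    [[0,0,0],[0.17,-0.68,-0.5],1],
    [[0,0,0],[0.17,-0.68,-0.6],1],
  ],
)

```text
clock: 8.5
tcp_pos: [0.4921, -0.0655, 0.1987]
ee_rot: [[0.984, 0.179, 0.0], [0.179, -0.984, 0.001], [0.0, -0.001, -1.0]]
wrist_force: [0.5, 0.0, 1.1]
gripper_width: -0.0
```

>>> drive_tool(
  rows=[
    [[0,0,0],[0,0,-0.07],1],
    [[0,0,0],[0,0,-0.14],1],
    [[0,0,0],[0,0,-0.21],1],
    [[0,0,0],[0,0,-0.28],1],
    [[0,0,0],[0,0,-0.35],1],
    [[0,0,0],[0,0,-0.42],1],
    [[0,0,0],[0,0,-0.48],1],
    [[0,0,0],[0,0,-0.54],1],
    [[0,0,0],[0,0,-0.6],1],
    [[0,0,0],[0,0,-0.64],1],
  ],
)

```text
clock: 9.75
tcp_pos: [0.492, -0.0655, 0.1342]
ee_rot: [[0.984, 0.179, -0.0], [0.179, -0.984, 0.001], [0.0, -0.001, -1.0]]
wrist_force: [0.1, -0.6, 0.4]
gripper_width: 0.0005
```

>>> drive_tool(
  rows=[
    [[0,0,0],[0,0,-0.01],1],
    [[0,0,0],[0,0,-0.02],1],
    [[0,0,0],[0,0,-0.03],1],
    [[0,0,0],[0,0,-0.04],1],
    [[0,0,0],[0,0,-0.05],1],
    [[0,0,0],[0,0,-0.06],1],
    [[0,0,0],[0,0,-0.065],1],
    [[0,0,0],[0,0,-0.07],1],
    [[0,0,0],[0,0,-0.07],1],
    [[0,0,0],[0,0,-0.07],1],
  ],
)

```text
clock: 11.0
tcp_pos: [0.492, -0.0656, 0.128]
ee_rot: [[0.984, 0.179, 0.0], [0.179, -0.984, 0.001], [0.001, -0.0, -1.0]]
wrist_force: [-3.0, 1.7, 6.2]
gripper_width: -0.0001
```

Run:
```python
from h import *
s=state();print(s["wrist_force"])
a=optics.read_camera("scene");b=optics.read_camera("wrist")
im=cv2.resize(a["img"][130:300,110:330],None,fx=2,fy=2,interpolation=cv2.INTER_CUBIC)
w=cv2.resize(b["img"],(453,340));cv2.imwrite("pics/v2.png",np.vstack([np.pad(im,((0,0),(0,13),(0,0))),w])[:, :] if 0 else np.hstack([im,w[:, :360]]))
```

```text
[-3.04818658  1.67044143  6.18836596]
```

View pics/v2.png

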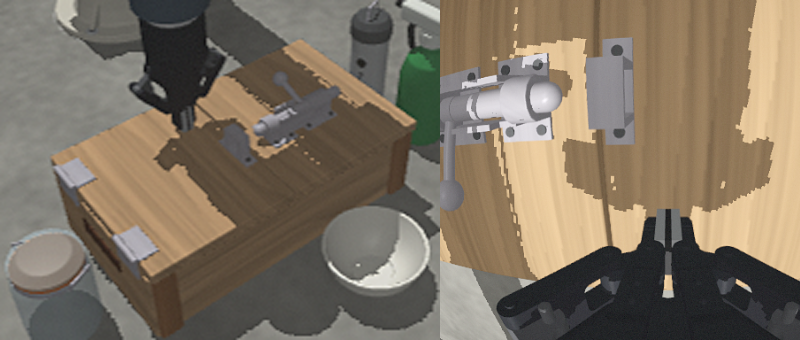

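The flap is shut: it lies flush, with a 6 N reaction at the stop. Next I go above the knob with the jaws part open.

>>> drive_tool(
  rows=[
    [[0,0,0],[0,0,0.2],1],
    [[0,0,0],[0,0,0.4],1],
    [[0,0,0],[0,0,0.6],0.5],
    [[0,0,0],[0,0.15,0.72],0],
    [[0,0,0],[0,0.3,0.75],-0.06],
    [[0,0,0],[0,0.45,0.75],-0.06],
    [[0,0,0],[0,0.6,0.75],-0.06],
    [[0,0,0],[0,0.75,0.75],-0.06],
    [[0,0,0],[0,0.9,0.75],-0.06],
    [[0,0,0],[0,1,0.75],-0.06],
  ],
  squeeze=25,
)

```text
clock: 12.35
tcp_pos: [0.492, 0.0355, 0.2029]
ee_rot: [[0.984, 0.18, 0.0], [0.18, -0.984, 0.001], [0.0, -0.0, -1.0]]
wrist_force: [0.5, -0.1, 0.3]
gripper_width: 0.0454
```

>>> drive_tool(
  rows=[
    [[0,0,0],[0.01,0.08,0],-0.06],
    [[0,0,0],[0.02,0.16,0],-0.06],
    [[0,0,0],[0.04,0.24,0],-0.06],
    [[0,0,0],[0.05,0.32,-0.04],-0.06],
    [[0,0,0],[0.05,0.36,-0.08],-0.06],
    [[0,0,0],[0.05,0.36,-0.12],-0.06],
    [[0,0,0],[0.05,0.36,-0.16],-0.06],
    [[0,0,0],[0.05,0.36,-0.2],-0.06],
    [[0,0,0],[0.05,0.36,-0.2],-0.06],
    [[0,0,0],[0.05,0.36,-0.2],-0.06],
  ],
)

```text
clock: 13.6
tcp_pos: [0.497, 0.0714, 0.183]
ee_rot: [[0.984, 0.18, 0.001], [0.18, -0.984, 0.001], [0.001, -0.0, -1.0]]
wrist_force: [1.2, 0.1, 0.1]
gripper_width: 0.0454
```

Run:
```python
from h import *
s=state();print(s["wrist_force"],s["gripper_width"])
b=optics.read_camera("wrist");cv2.imwrite("pics/w3.png",b["img"])
C=-b["R"].T@b["t"]
f=b["K"][0,0]
def fp(X):
    p=b["R"]@X+b["t"];th=np.arctan2(np.hypot(*p[:2]),p[2]);return b["K"][:2,2]+f*th*p[:2]/np.hypot(*p[:2])
print(C.round(3),"knob predicted",fp(np.array([.497,.071,.152])),"grasp pt lowered",fp(np.array([s["tcp_pos"][0],s["tcp_pos"][1],.152])))
for m in nets.masks_of("knob",b)[:2]: print(m["score"],m["rect"])
```

```text
[1.24122888 0.077531   0.13565835] 0.04544173595112714
[0.575 0.086 0.318] knob predicted [257.57251056 231.1071231 ] grasp pt lowered [256.941247   230.93999884]
0.85 [241.9, 134.5, 274.7, 249.9]
```

View pics/w3.png

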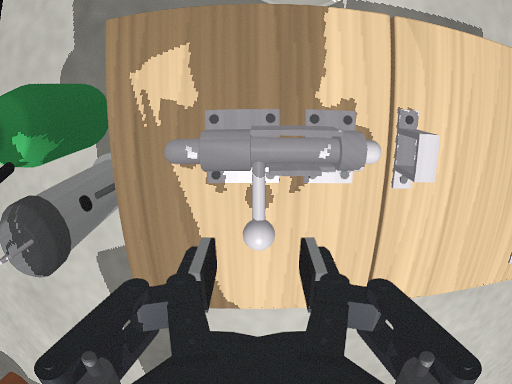

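The knob is at (259,234), about 2 mm off the prediction. It lies between the pads, so I descend and grip.

>>> drive_tool(
  rows=[
    [[0,0,0],[-0.015,-0.005,-0.08],-0.06],
    [[0,0,0],[-0.015,-0.005,-0.16],-0.06],
    [[0,0,0],[-0.015,-0.005,-0.24],-0.06],
    [[0,0,0],[-0.015,-0.005,-0.32],-0.06],
    [[0,0,0],[-0.015,-0.005,-0.38],-0.06],
    [[0,0,0],[-0.015,-0.005,-0.43],-0.06],
    [[0,0,0],[-0.015,-0.005,-0.43],0.3],
    [[0,0,0],[-0.015,-0.005,-0.43],0.6],
    [[0,0,0],[-0.015,-0.005,-0.43],0.8],
    [[0,0,0],[-0.015,-0.005,-0.43],0.8],
  ],
  squeeze=25,
)

```text
clock: 14.95
tcp_pos: [0.4957, 0.0708, 0.1403]
ee_rot: [[0.984, 0.18, 0.001], [0.18, -0.984, 0.0], [0.001, -0.0, -1.0]]
wrist_force: [0.1, -1.2, -0.4]
gripper_width: 0.018
```

>>> drive_tool(
  rows=[
    [[0,0,0],[0.02,0.004,0.055],0.8],
    [[0,0,0],[0.048,0.009,0.107],0.8],
    [[0,0,0],[0.081,0.015,0.156],0.8],
    [[0,0,0],[0.118,0.022,0.2],0.8],
    [[0,0,0],[0.161,0.03,0.241],0.8],
    [[0,0,0],[0.207,0.038,0.275],0.8],
    [[0,0,0],[0.257,0.047,0.305],0.8],
    [[0,0,0],[0.312,0.058,0.328],0.8],
    [[0,0,0],[0.312,0.058,0.328],0.8],
    [[0,0,0],[0.312,0.058,0.328],0.8],
  ],
)

```text
clock: 16.2
tcp_pos: [0.527, 0.0766, 0.1732]
ee_rot: [[0.984, 0.18, 0.001], [0.18, -0.984, 0.0], [0.001, -0.0, -1.0]]
wrist_force: [-2.2, -1.6, 0.3]
gripper_width: 0.018
```

Run:
```python
from h import *
b=optics.read_camera("wrist");cv2.imwrite("pics/w4.png",b["img"][60:300,100:450])
```

```text
(no output)
```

View pics/w4.png

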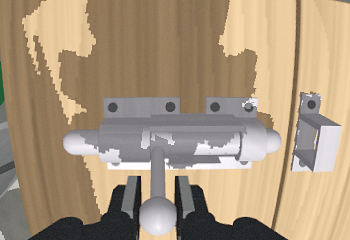

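Run:
```python
from h import *
from fit import ch
p=np.load("p.npy")
s=state();b=optics.read_camera("wrist")
f=b["K"][0,0]
def fp(X):
    q=b["R"]@X+b["t"];th=np.arctan2(np.hypot(*q[:2]),q[2]);return (b["K"][:2,2]+f*th*q[:2]/np.hypot(*q[:2])).round(1)
print(f,"grasp",fp(s["tcp_pos"]+[0,0,.011]),"tcp",fp(s["tcp_pos"]))
for h in(0,.4,.6,.8,.9,1.,1.2):
    t=np.radians(72)-h;print(h,fp(ch(p,[.02-.052*np.sin(t),.092,.136+.052*np.cos(t)])))
for n,X in dict(axis=(.02,.092,.15),nose=(.02,.012,.136)).items():print(n,fp(ch(p,X)))
```

```text
297.3186396354542 grasp [256.9 267.5] tcp [256.9 256.3]
0 [258.2 280.4]
0.4 [258.3 283.9]
0.6 [258.4 280.2]
0.8 [258.4 272.2]
0.9 [258.4 266.4]
1.0 [258.5 259.4]
1.2 [258.5 242. ]
axis [258.2 206.6]
nose [380.7 197.9]
```

Ball at row 275, which puts the handle at about 0.8 rad and clear of the slot side. I lift slightly more, then slide about 32 mm, short of the earliest possible end at about 40 mm.

>>> drive_tool(
  rows=[
    [[0,0,0],[0.03,0.005,0.01],0.8],
    [[0,0,0],[0.05,0.009,0.015],0.8],
    [[0,0,0],[0.057,-0.03,0.015],0.8],
    [[0,0,0],[0.064,-0.07,0.015],0.8],
    [[0,0,0],[0.072,-0.11,0.015],0.8],
    [[0,0,0],[0.079,-0.15,0.015],0.8],
    [[0,0,0],[0.086,-0.19,0.015],0.8],
    [[0,0,0],[0.094,-0.23,0.015],0.8],
    [[0,0,0],[0.101,-0.27,0.015],0.8],
    [[0,0,0],[0.108,-0.305,0.015],0.8],
  ],
)

```text
clock: 17.55
tcp_pos: [0.5377, 0.0458, 0.1747]
ee_rot: [[0.984, 0.18, 0.001], [0.18, -0.984, 0.0], [0.001, -0.0, -1.0]]
wrist_force: [-4.1, 3.5, 2.6]
gripper_width: 0.0184
```

>>> drive_tool(
  rows=[
    [[0,0,0],[0.002,-0.01,0],0.8],
    [[0,0,0],[0.004,-0.02,0],0.8],
    [[0,0,0],[0.005,-0.03,0],0.8],
    [[0,0,0],[0.007,-0.04,0],0.8],
    [[0,0,0],[0.009,-0.05,0],0.8],
    [[0,0,0],[0.011,-0.06,0],0.8],
    [[0,0,0],[0.012,-0.068,0],0.8],
    [[0,0,0],[0.013,-0.074,0],0.8],
    [[0,0,0],[0.014,-0.08,0],0.8],
    [[0,0,0],[0.014,-0.08,0],0.8],
  ],
)

```text
clock: 18.8
tcp_pos: [0.5391, 0.0377, 0.1747]
ee_rot: [[0.984, 0.18, 0.001], [0.18, -0.984, 0.0], [0.001, -0.0, -1.0]]
wrist_force: [-3.6, 2.9, 2.4]
gripper_width: 0.0177
```

>>> drive_tool(
  rows=[
    [[0,0,0],[0,-0.003,0],0.8],
    [[0,0,0],[0.001,-0.006,0],0.8],
    [[0,0,0],[0.002,-0.01,0],0.8],
    [[0,0,0],[0.002,-0.013,0],0.8],
    [[0,0,0],[0.003,-0.016,0],0.8],
    [[0,0,0],[0.004,-0.02,0],0.8],
    [[0,0,0],[0.004,-0.023,0],0.8],
    [[0,0,0],[0.004,-0.025,0],0.8],
    [[0,0,0],[0.005,-0.028,0],0.8],
    [[0,0,0],[0.005,-0.03,0],0.8],
  ],
)

```text
clock: 20.05
tcp_pos: [0.5396, 0.0347, 0.1747]
ee_rot: [[0.984, 0.18, 0.001], [0.18, -0.984, 0.0], [0.001, -0.0, -1.0]]
wrist_force: [-3.1, 2.9, 2.1]
gripper_width: 0.018
```

>>> drive_tool(
  rows=[
    [[0,0,0],[0,-0.003,0],0.8],
    [[0,0,0],[0.001,-0.006,0],0.8],
    [[0,0,0],[0.002,-0.01,0],0.8],
    [[0,0,0],[0.002,-0.013,0],0.8],
    [[0,0,0],[0.003,-0.016,0],0.8],
    [[0,0,0],[0.004,-0.02,0],0.8],
    [[0,0,0],[0.004,-0.023,0],0.8],
    [[0,0,0],[0.004,-0.025,0],0.8],
    [[0,0,0],[0.005,-0.028,0],0.8],
    [[0,0,0],[0.005,-0.03,0],0.8],
  ],
)

```text
clock: 21.3
tcp_pos: [0.5401, 0.0323, 0.1747]
ee_rot: [[0.984, 0.18, 0.001], [0.18, -0.984, 0.001], [0.001, -0.001, -1.0]]
wrist_force: [-4.2, 5.7, 3.6]
gripper_width: 0.0182
```

>>> drive_tool(
  rows=[
    [[0,0,0],[0,-0.002,0],0.8],
    [[0,0,0],[0,-0.004,0],0.8],
    [[0,0,0],[0.001,-0.006,0],0.8],
    [[0,0,0],[0.001,-0.008,0],0.8],
    [[0,0,0],[0.002,-0.01,0],0.8],
    [[0,0,0],[0.002,-0.01,0],0.8],
    [[0,0,0],[0.002,-0.01,0],0.8],
    [[0,0,0],[0.002,-0.01,0],0.8],
    [[0,0,0],[0.002,-0.01,0],0.8],
    [[0,0,0],[0.002,-0.01,0],0.8],
  ],
)

```text
clock: 22.55
tcp_pos: [0.5401, 0.0322, 0.1747]
ee_rot: [[0.984, 0.18, 0.001], [0.18, -0.984, 0.003], [0.002, -0.003, -1.0]]
wrist_force: [-3.6, 5.8, 4.4]
gripper_width: 0.0178
```

>>> drive_tool(
  rows=[
    [[0,0,0],[0,-0.002,0],0.8],
    [[0,0,0],[0,-0.004,0],0.8],
    [[0,0,0],[0.001,-0.007,0],0.8],
    [[0,0,0],[0.001,-0.01,0],0.8],
    [[0,0,0],[0.002,-0.013,0],0.8],
    [[0,0,0],[0.002,-0.016,0],0.8],
    [[0,0,0],[0.003,-0.018,0],0.8],
    [[0,0,0],[0.003,-0.018,0],0.8],
    [[0,0,0],[0.003,-0.018,0],0.8],
    [[0,0,0],[0.003,-0.018,0],0.8],
  ],
)

```text
clock: 23.8
tcp_pos: [0.5402, 0.0321, 0.1747]
ee_rot: [[0.984, 0.18, 0.001], [0.18, -0.984, 0.006], [0.002, -0.006, -1.0]]
wrist_force: [-5.8, 8.4, 4.9]
gripper_width: 0.0182
```

The end of the slot is confirmed: force rose to 8 N with no motion at about 45.5 mm travel. I back off 1.2 mm and begin lowering, then check whether the stem enters the notch.

>>> drive_tool(
  rows=[
    [[0,0,0],[-0.002,0.012,0],0.8],
    [[0,0,0],[-0.026,0.008,-0.008],0.8],
    [[0,0,0],[-0.051,0.003,-0.015],0.8],
    [[0,0,0],[-0.078,-0.002,-0.026],0.8],
    [[0,0,0],[-0.106,-0.008,-0.038],0.8],
    [[0,0,0],[-0.156,-0.017,-0.068],0.8],
    [[0,0,0],[-0.18,-0.021,-0.084],0.8],
    [[0,0,0],[-0.202,-0.025,-0.102],0.8],
    [[0,0,0],[-0.224,-0.029,-0.122],0.8],
    [[0,0,0],[-0.245,-0.033,-0.143],0.8],
  ],
)

```text
clock: 25.05
tcp_pos: [0.5158, 0.0285, 0.1607]
ee_rot: [[0.984, 0.18, 0.002], [0.18, -0.984, 0.006], [0.003, -0.005, -1.0]]
wrist_force: [2.2, -2.7, 0.4]
gripper_width: 0.0179
```

>>> drive_tool(
  rows=[
    [[0,0,0],[-0.019,-0.004,-0.022],0.8],
    [[0,0,0],[-0.037,-0.007,-0.044],0.8],
    [[0,0,0],[-0.054,-0.01,-0.068],0.8],
    [[0,0,0],[-0.07,-0.013,-0.093],0.8],
    [[0,0,0],[-0.085,-0.016,-0.119],0.8],
    [[0,0,0],[-0.098,-0.018,-0.145],0.8],
    [[0,0,0],[-0.108,-0.02,-0.17],0.8],
    [[0,0,0],[-0.118,-0.022,-0.19],0.8],
    [[0,0,0],[-0.118,-0.022,-0.195],0.8],
    [[0,0,0],[-0.118,-0.022,-0.195],0.8],
  ],
)

```text
clock: 26.3
tcp_pos: [0.5043, 0.0263, 0.142]
ee_rot: [[0.984, 0.181, 0.003], [0.181, -0.984, 0.006], [0.004, -0.005, -1.0]]
wrist_force: [-0.8, -1.8, 7.3]
gripper_width: 0.0178
```

Run:
```python
from h import *
s=state();print(s["wrist_force"])
b=optics.read_camera("wrist");a=optics.read_camera("scene")
cv2.imwrite("pics/w5.png",np.hstack([cv2.resize(b["img"][60:300,100:450],None,fx=1.2,fy=1.2),cv2.resize(a["img"][145:241,190:310],(360,288),interpolation=cv2.INTER_CUBIC)]))
```

```text
[-0.75031242 -1.82418544  7.33473264]
```

View pics/w5.png

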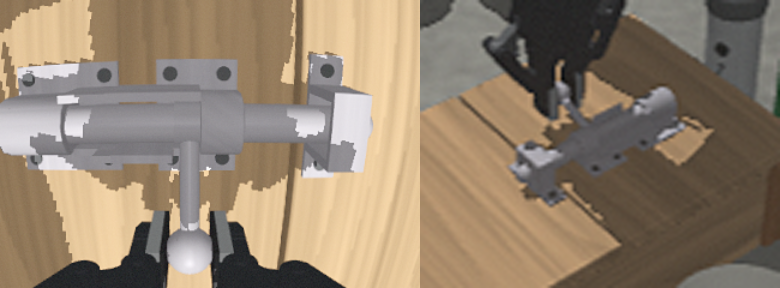

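The stem lies in the front notch with a 7 N reaction at the bottom, and the nose is through the keeper. I release and retreat upward.

>>> drive_tool(
  rows=[
    [[0,0,0],[0,0,0],0.4],
    [[0,0,0],[0,0,0],0.2],
    [[0,0,0],[0,0,0],0.1],
    [[0,0,0],[0,0,0],0.1],
    [[0,0,0],[0,0,0.05],0.1],
    [[0,0,0],[0,0,0.15],0.1],
    [[0,0,0],[0,0,0.3],0.1],
    [[0,0,0],[0,0,0.5],0.1],
    [[0,0,0],[0,0,0.7],0.1],
    [[0,0,0],[0,0,0.9],0.1],
  ],
)

```text
clock: 27.65
tcp_pos: [0.5045, 0.0263, 0.2339]
ee_rot: [[0.984, 0.181, 0.005], [0.181, -0.984, 0.006], [0.006, -0.005, -1.0]]
wrist_force: [0.3, -0.2, 0.0]
gripper_width: 0.0383
```

Run:
```python
from h import *
from fit import ch
p=np.load("p.npy")
b=optics.read_camera("wrist");a=optics.read_camera("scene")
f=b["K"][0,0]
def fp(X):
    q=b["R"]@X+b["t"];th=np.arctan2(np.hypot(*q[:2]),q[2]);return (b["K"][:2,2]+f*th*q[:2]/np.hypot(*q[:2])-[100,60]).round(1)*1.2
for h in(0,.2,.4,.65):
    t=np.radians(72)-h;print(h,fp(ch(p,[.02-.052*np.sin(t),.048,.136+.052*np.cos(t)])))
cv2.imwrite("pics/w6.png",np.hstack([cv2.resize(b["img"][60:300,100:450],None,fx=1.2,fy=1.2),cv2.resize(a["img"][145:241,190:310],(360,288),interpolation=cv2.INTER_CUBIC)]))
```

```text
0 [188.04 170.64]
0.2 [187.92 169.44]
0.4 [187.8  164.76]
0.65 [187.68 153.36]
```

View pics/w6.png

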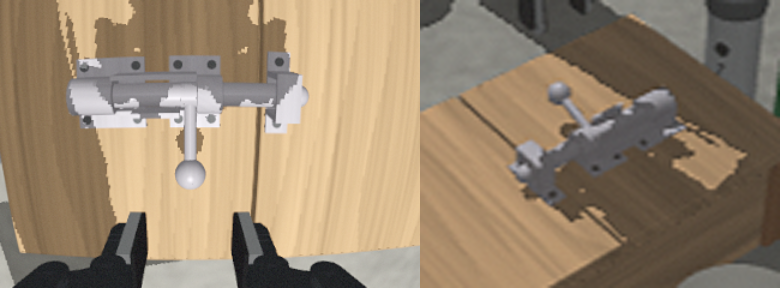

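Run:
```python
from h import *
from fit import ch
p=np.load("p.npy");a=optics.read_camera("scene")
print("seen",[(558-420)/3+190-.3,93/3+145-.3])
for h in(0,.1,.2,.4):
    t=np.radians(72)-h;print(h,proj(a,ch(p,[.02-.052*np.sin(t),.0475,.136+.052*np.cos(t)]))[0].round(1))
t0=optics.read_camera("top")
for k in("spray_bottle","jar","bowl","feeder"):
    m=nets.masks_of(k,t0)[0];ys,xs=np.nonzero(m["pixels"]);print(k,xs.mean().round(1),ys.mean().round(1))
```

```text
seen [235.7, 175.7]
0 [236.3 175.7]
0.1 [236.7 174.6]
0.2 [237.2 173.6]
0.4 [238.6 172.1]
spray_bottle 174.1 212.1
jar 360.8 183.3
bowl 242.6 149.7
feeder 360.4 182.9
```

```bash
python3 -c "
from station import arm,state
print(arm.job_done(),state()['clock'])"
```

```text
the job is handed in; nothing more can be done
the job is handed in; nothing more can be done
```

The chest is shut and bolted, and I handed the job in after about 28 s of the 51 s allowed.

- **Flap:** I pressed it down until it lay flush, with about 6 N of reaction at the stop.
- **Bolt:** I lifted the handle and slid the bolt about 45 mm through the keeper. The last millimetres were small steps. The wrist force along the bolt reached about 8 N with no further movement, which I took as the end of the slot.
- **Handle:** I backed off about 1 mm, laid the handle down in the front notch, opened the jaws and rose about 90 mm clear.

**Last checks**
- **Handle down:** in the scene camera the knob is within 1 pixel of where a fully lowered handle would put it. The wrist view agrees, within the 3 pixel offset it showed earlier.
- **Bolt and robot:** the nose shows through the keeper, and wrist force was near zero.
- **Bystanders:** in the top view the jar and bowl are within 1 pixel of where they began. The spray bottle's outline moved about 3 pixels (roughly 8 mm); I put that down to the network, since the arm never went near it.
- **Failed check:** the last network check for the feeder failed because it reported the jar instead. The feeder showed no visible change in the pictures I viewed.
- **Grip width:** the grip read 18 mm on the 20 mm knob throughout. I didn't find out why, but the knob never slipped.

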